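Unclip the vent cover of a bench instrument

ROBOT

A 7-joint arm with a two-finger parallel gripper is mounted at the origin on the work surface. World frame = base frame: x ahead of the robot, y to its left, z up, the work surface at z = 0. Lengths are in m, angles in rad, forces in N, time in s.
With the tool pointing down it reaches from about 0.425 to 0.925 m from the base axis. Payload 6.8 kg.
Tool frame: the origin (TCP) lies on the centre line of the jaws, within the pads' length; the fingertips stand 17 mm ahead of it and the grasp point (between the pads) lies 2 mm behind it (nose_length is the distance from the TCP to the fingertips, in m); z points along the fingers, x is the direction in which the jaws open and shut, and the axes are right-handed (so a half turn about z gives the same grasp; the last joint's range is limited). The gripper opens to 85 mm and grips with 20 to 120 N. Pads are 22 mm wide; open, the fingers measure 114 mm over their backs; the gripper's body (76 mm by 85 mm) begins 54 mm behind the grasp point. The pads swing forward as they close: fully open they stand 13 mm farther back than shut.
Start: joints at [-1.283, 0.477, 0.022, 1.555, -0.011, 1.109, -0.083], TCP at [0.26, 0.623, 0.248] pointing down, gripper open.
Joint ranges: [-2.96, 2.96], [-0.34, 2.1], [-1.41, 1.46], [0.24, 2.44], [-1.37, 4.51], [0.17, 1.92], [-2.96, 2.96]. Speed limits (rad/s): [2.39, 2.39, 3.14, 3.14, 3.14, 3.14, 3.14].

INTERFACE

Orientations are given as a unit quaternion [w, x, y, z].
In Python, from station import * gives the robot as it stands.
- The arm moves only by the tool send_rows, never from a script. Its argument "commands" is a list of rows, each an object with "translation": the shift along the tool's x, y, z in m, a list of three; "rot": the turn, a rotation vector about the tool's x, y, z in degrees, a list of three; "grip": the finger opening in m, from 0 to 0.0854. In form: [{"translation": [tx, ty, tz], "rot": [rx, ry, rz], "grip": grip}, ...]. A call has exactly 5 rows; each row shifts and turns the commanded pose from where the row before left it, along the tool's axes as they then stand; what a row does not reach is not made up. A row lasts 1/12 s, in which the tool goes at most 41.7 mm and 7.16 degrees, less where a joint would pass 70% of its speed; a pose out of reach is approached as far as the arm can. A call with a gripper value outside its range is refused whole. The fingers move at their own pace and stop on an object; "force" is the grip in N (left out, the last holds). Time passes only in rows, so rows that do not move let the fingers close, or fill a call up. It gives the time, the measured TCP pose, the force and the opening at its end, in the units of the state.
- get_obs(): the state, without advancing time (a new reading comes with each control period).
- read_camera(name): name is "scene" or "side" or "wrist"; returns a dict with "pixels" (384x512x3 uint8, red, green, blue), "depth" (384x512 float32, m along the optical axis (not along the pixel's ray), 0 where there is no reading), "mtx" (3x3 intrinsics, pixels), "dist" ([k1, k2, p1, p2, k3] as OpenCV has them; the pictures are not rectified), "extrinsics" (4x4, takes a point from camera to world coordinates). Camera axes: x right, y up, looking along -z (the intrinsics and any distortion apply to the point x, -y, -z); pixel columns grow to the right and rows downward; lengths in m; the calibration is good to about 2 mm. A picture is of the moment at which its call begins.
- hand_in(): hands the job in, once; it reports no verdict.
The state is a dict: "t": time; "q": joint angles; "joint_vel": joint speeds; "joint_torque": joint torques, N m; "eef_pos": TCP position; "tool_rot": TCP orientation; "contact_force": force on the tool from outside, world axes, zero at the start; "torque": the same for the moment, N m; "gripper_width": opening from 0.0 (shut) to 1.0 (fully open).
Only numpy, scipy, OpenCV 4.12 (cv2) and the standard library are available. Lean on these libraries where they do the work, as an engineer would, in place of code of your own. Each camera call takes 0.05 s, during which the arm holds its last target.

TASK

Take the clip-on vent cover off the low white bench instrument: pinch its springy tab towards the cover's fixed rib just far enough that the tab unhooks (feel for it with light tugs, as too little or too much keeps it hooked) and, keeping the tab pressed, lift the cover straight off without forcing it. Then lay it gently, right way up, flat inside the steel tray and let go. Leave the other things on the bench where they are.

Things in the scene. Friction and masses are not known exactly. Their poses are not given: they have to be found in the camera images.
- instrument: low white bench instrument, 200 (x) x 160 (y) x 70 mm high, fixed to the bench, anywhere in yaw within 0.35 rad of straight, left or right of the tray. Origin: centre of its underside, z up. Its flat top has a 89 (x) x 63 (y) mm vent bay in the middle, 34 mm deep, closed by the cover.
- cover: grey plastic clip-on cover, 110 to 190 g: perforated plate 110 (x) x 84 (y) x 5 mm lying on the instrument, axes as the instrument's. Origin: centre of the plate's underside (70 mm above the bench when on). Two upright blades on the plate, rib and springy tab, 40 mm over their outer faces along y, make the grip. Pulled or pushed against the instrument with over 40 N (jaws snapping shut on it too) it breaks.
- pinch (a point): point on the cover midway between the outer faces of the rib and the unpressed tab, 19 mm above the cover's origin (14 mm above the plate's upper side). Axes as the cover's; the grip closes along its y.
- rib_face (a point): centre of the fixed rib's outer face on the cover (cover y -20 mm, z 17 mm). The rib is 5 mm thick, 44 mm long in x, 24 mm high above the plate.
- tab_face (a point): where the centre of the tab's outer face is while unpressed (cover y +20 mm, z 17 mm; does not move with the tab). The tab is 4 mm thick, 30 mm long in x, 24 mm high above the plate, with a slot before it. It slides towards the rib (cover -y) up to 13 mm (7 to 13 in the bay) and springs back; it needs 5 N at first and 0.25 N more per mm.
- bay (a point): centre of the bay's mouth, level with the instrument's top. A gate hidden in it lets the tab's T-shaped foot up only while the tab is pressed the right amount: a window 1.9 mm wide that begins 1.5 to 6 mm from rest, differing each time (plus up to 1.5 mm as the cover sits in its play). Pressed less or more, the foot hooks after 1 mm of lift and holds. Once 11 mm up it is free.
- skirt (a point): centre of the lower edge of the skirt under the cover's plate, 18 mm below the cover's origin. The skirt (86 x 60 mm outside) stands in the bay with about 1.5 mm play all round; off the instrument the cover stands flat on it.
- tray: open flat steel tray, 240 (x) x 180 (y) x 28 mm high, walls 5 mm, fixed to the bench, on the other side from the instrument. Origin: centre of its underside; inner floor 5 mm above it.
- vial: small amber vial, 26 mm across, 50 mm high, standing between instrument and tray. Origin: centre of its underside.
- filter: spare filter cassette 70 x 40 x 12 mm lying at the back. Origin: centre of its underside.
- bottle: glass bottle with blue cap, 70 mm across, 150 mm high, back left. Origin: centre of its underside.
- beaker: glass beaker, 70 mm across, 90 mm high, back right. Origin: centre of its underside.
- tipbox: box of pipette tips 122 x 87 x 80 mm, at the right. Origin: centre of its underside.
- screwdriver: screwdriver lying on the bench at the left. Origin: on its underside.
Not all that is in view belongs to the job. Leave any green or pink look-alike of the cover alone.

How it is judged:
On the way:
1. the cover is lifted clear of the instrument (z of cover in the frame of instrument above 0.095 m), for 0.1 s.
At the end, for the whole second after the job is handed in: the cover lies at rest on its skirt inside the tray, right way up (its origin 18 to 27 mm above the tray's underside, within 75 mm in the tray's x and 55 mm in its y of the tray's centre, tilted under 0.09 rad) (x of cover in the frame of tray between -0.075 and 0.075 m and y of cover in the frame of tray between -0.055 and 0.055 m and z of cover in the frame of tray between 0.018 and 0.027 m and z of pinch in the frame of tray above 0.035 m and angle between cover's own z axis and vertical below 0.09 rad and linear speed of cover below 0.02 m/s); the robot touches nothing.
It fails at once if the cover is forced: more than 40 N between cover and instrument (contact force between cover and instrument above 40 N).
It fails at once if the cover is dropped or rammed into the tray: more than 30 N between them (contact force between cover and tray above 30 N).
It fails at once if another thing is moved by more than 30 mm (distance of any of vial, filter, bottle, beaker, tipbox, screwdriver from where it was at the start of the episode above 0.03 m).
It also fails if it takes over 64 s, if anything falls off the work surface, if the arm or the gripper's body presses on something with over 40 N, if the wrist force passes 120 N, or if a joint passes its speed limit or range.

## Working session

There is one attempt and no reset: what is moved stays moved. The work goes in short steps, Python scripts to look and compute and a tool call to move; the robot and the scene stay as the last step left them, time stands still between calls to the robot, and variables do not carry over. Pictures are saved under pics/ and viewed, and the job is handed in when it is done.

Besides the shell and the picture viewer there is one more tool, called by a JSON object that holds its "name" and its "arguments". send_rows: Moves the arm, as the interface text tells. Its arguments: {"type":"object","properties":{"commands":{"type":"array","items":{"type":"object","properties":{"translation":{"type":"array","items":{"type":"number"}},"rot":{"type":"array","items":{"type":"number"}},"grip":{"type":"number"}}}},"force":{"type":"number"}},"required":["commands"]}

```bash
ls; mkdir -p pics
python3 - <<'E'
from station import *
import cv2,numpy as np
o=get_obs();print({k:np.round(v,4) for k,v in o.items()})
for n in ["scene","side","wrist"]:
    c=read_camera(n); cv2.imwrite(f"pics/{n}0.png",c["pixels"][:,:,::-1])
    np.savez(f"{n}0.npz",**c)
    print(n,c["mtx"].tolist(),c["dist"],np.round(c["extrinsics"],3).tolist())
E
```

```text
pics
{'t': np.float64(0.0), 'q': array([-1.2831,  0.4778,  0.0224,  1.5565, -0.0115,  1.1093, -0.0831]), 'joint_vel': array([ 0.    ,  0.0005, -0.0002, -0.0007, -0.0003, -0.0009, -0.0001]), 'joint_torque': array([ 4.00000e-04, -5.96453e+01,  1.60810e+00, -2.81181e+01,
        1.25000e-02,  9.50000e-03,  0.00000e+00]), 'eef_pos': array([0.2601, 0.6223, 0.2473]), 'tool_rot': array([ 6.000e-04,  8.323e-01,  5.543e-01, -7.000e-04]), 'contact_force': array([ 0.554 ,  0.3388, -0.3132]), 'torque': array([0.0126, 0.0453, 0.0141]), 'gripper_width': np.float64(1.0013)}
scene [[482.72233102658504, 0.0, 257.0744558359], [0.0, 482.72233102658504, 197.8066336770963], [0.0, 0.0, 1.0]] [-0.03028719  0.          0.          0.          0.        ] [[-0.066, -0.834, 0.548, 1.407], [0.998, -0.063, 0.024, 0.018], [0.014, 0.548, 0.836, 1.389], [0.0, 0.0, 0.0, 1.0]]
side [[449.1816017298957, 0.0, 259.4321285846508], [0.0, 449.1816017298957, 194.48773085501742], [0.0, 0.0, 1.0]] [-0.08238051  0.          0.          0.          0.        ] [[0.816, 0.352, -0.459, -0.012], [-0.578, 0.506, -0.64, -0.819], [0.008, 0.788, 0.616, 0.874], [0.0, 0.0, 0.0, 1.0]]
wrist [[302.66060726065115, 0.0, 252.2959103882821], [0.0, 302.66060726065115, 186.96879489903264], [0.0, 0.0, 1.0]] [-0.01010413  0.          0.          0.          0.        ] [[0.385, -0.887, -0.253, 0.196], [0.923, 0.37, 0.107, 0.649], [-0.002, -0.275, 0.961, 0.374], [0.0, 0.0, 0.0, 1.0]]
```

View pics/scene0.png

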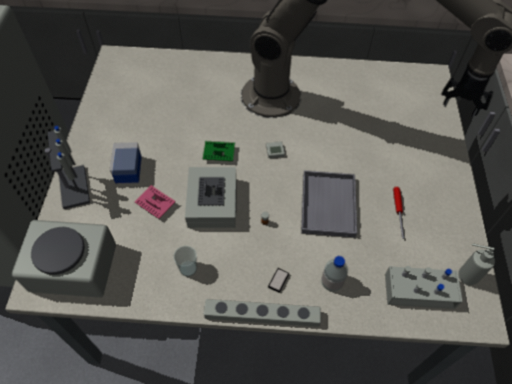

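View pics/side0.png

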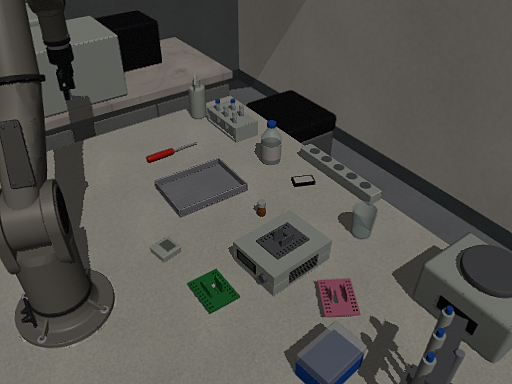

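View pics/wrist0.png

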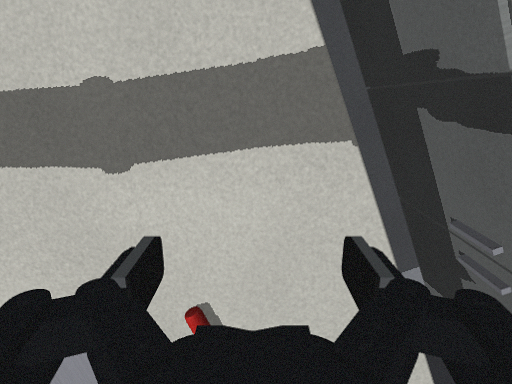

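The scene picture shows three cover-like things. The grey one is on the white instrument at scene (212,192), a green look-alike is at (220,151) and a pink one at (156,203). The grey one is mine because it sits on the instrument. The tray is at (330,203) and the vial at (265,218). Next I'll enlarge the grey one and measure.

```bash
cat > h.py <<'E'
import numpy as np,cv2
def ld(n): return dict(np.load(n+".npz"))
def rays(c,uv):
    p=cv2.undistortPoints(np.array(uv,float).reshape(-1,1,2),c["mtx"],c["dist"]).reshape(-1,2)
    d=np.c_[p[:,0],-p[:,1],-np.ones(len(p))]
    return d@c["extrinsics"][:3,:3].T, c["extrinsics"][:3,3]
def onplane(c,uv,z):
    d,o=rays(c,uv); return o+d*((z-o[2])/d[:,2])[:,None]
def proj(c,P):
    P=np.atleast_2d(P); E=np.linalg.inv(c["extrinsics"]); q=P@E[:3,:3].T+E[:3,3]
    q=q*[1,-1,-1]
    return cv2.projectPoints(q,np.zeros(3),np.zeros(3),c["mtx"],c["dist"])[0].reshape(-1,2)
def cloud(c):
    h,w=c["depth"].shape; v,u=np.mgrid[:h,:w]; uv=np.c_[u.ravel(),v.ravel()]
    d,o=rays(c,uv); return (o+d*c["depth"].ravel()[:,None]).reshape(h,w,3)
E
python3 - <<'E'
from h import *
for n in ["scene0","side0"]:
    c=ld(n); P=cloud(c)
    m=(c["depth"]>0)
    z=P[:,:,2]
    # instrument top ring
    reg=m&(P[:,:,0]>0.3)&(P[:,:,0]<0.95)&(P[:,:,1]>-0.35)&(P[:,:,1]<0.05)
    top=reg&(z>0.06)&(z<0.082)
    k=cv2.connectedComponentsWithStats(top.astype(np.uint8))
    i=1+np.argmax(k[2][1:,4]); t=k[1]==i
    xy=P[t][:,:2]; r=cv2.minAreaRect(xy.astype(np.float32)); print(n,"top",r,np.median(z[t]))
    print(" blades", P[reg&(z>0.085)&(z<0.115)&(abs(P[:,:,0]-r[0][0])<.06)&(abs(P[:,:,1]-r[0][1])<.05)].mean(0))
    tr=m&(z>0.018)&(z<0.036)&(P[:,:,1]>0.08)&(P[:,:,1]<0.45)&(P[:,:,0]>0.4)&(P[:,:,0]<0.9)
    k=cv2.connectedComponentsWithStats(tr.astype(np.uint8)); 
    i=1+np.argmax(k[2][1:,4]); t=k[1]==i
    print(" tray",cv2.minAreaRect(P[t][:,:2].astype(np.float32)),t.sum())
    u,v=(proj(c,[r[0][0],r[0][1],.08])[0]).astype(int)
    im=c["pixels"][v-45:v+45,u-60:u+60,::-1]
    cv2.imwrite(f"pics/crop_{n}.png",cv2.resize(im,None,fx=6,fy=6,interpolation=cv2.INTER_CUBIC)); print(u,v)
E
```

```text
scene0 top ((0.526250958442688, -0.17456844449043274), (0.20492708683013916, 0.15991857647895813), 5.220962047576904) 0.07036085421232607
 blades [ 0.52787771 -0.17360127  0.09503225]
 tray ((0.5139169692993164, 0.2207692563533783), (0.1774766445159912, 0.2290625125169754), 89.1838607788086) 336
210 188
side0 top ((0.5248224139213562, -0.17473188042640686), (0.20489603281021118, 0.1644376516342163), 4.639946937561035) 0.06929586996339215
 blades [ 0.52454931 -0.17913195  0.09371242]
 tray ((0.5123298764228821, 0.2223356068134308), (0.19093963503837585, 0.22429217398166656), 89.6465072631836) 476
282 237
```

View pics/crop_scene0.png

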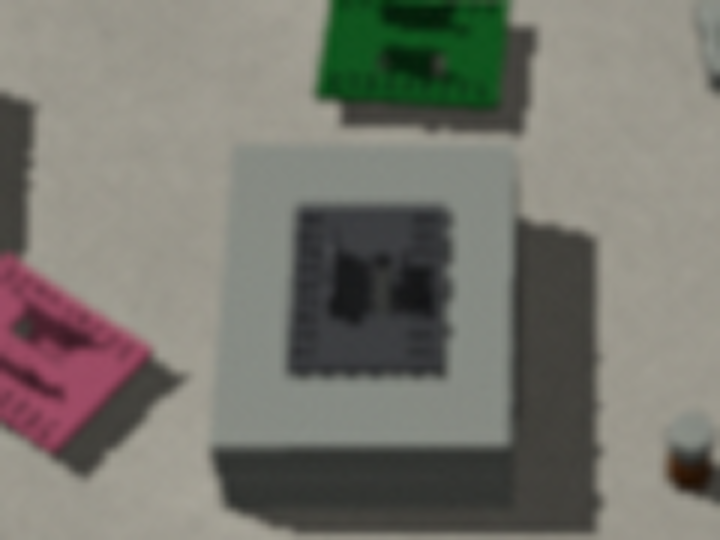

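View pics/crop_side0.png

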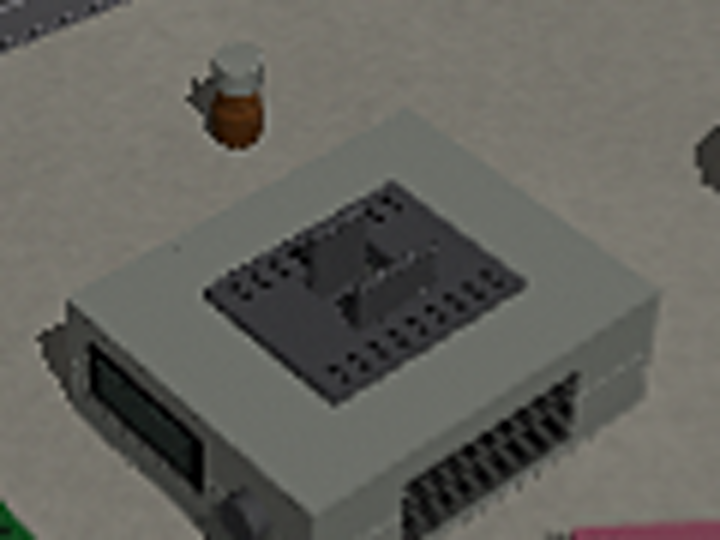

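The enlarged crops confirm the grey perforated cover with two blades on the white instrument. The longer blade, the rib, is on the -y side, so the tab is at +y. Both views put the instrument at about (0.5255, -0.1745), yaw about 5°. Next I'll plan the transit.

```bash
cat >> h.py <<'E'
from scipy.spatial.transform import Rotation as Rn
def Rq(q): return Rn.from_quat(q,scalar_first=True)
def down(ang):  # tool x at heading ang deg, z down
    a=np.radians(ang); x=np.array([np.cos(a),np.sin(a),0]); z=np.array([0,0,-1.]); y=np.cross(z,x)
    return Rn.from_matrix(np.c_[x,y,z])
def plan(o,target,ang,n):
    R0=Rq(o["tool_rot"]); p0=np.array(o["eef_pos"]); R1=down(ang)
    rv=(R0.inv()*R1).as_rotvec(); dp=(np.array(target)-p0)/n
    for i in range(n):
        R=R0*Rn.from_rotvec(rv*i/n)
        print(np.round(R.inv().apply(dp),4).tolist(),np.round(np.degrees(rv/n),2).tolist())
E
python3 - <<'E'
from station import *; from h import *
plan(get_obs(),[0.50,0.30,0.26],95,10)
E
```

```text
[-0.0205, 0.0346, -0.0012] [-0.0, 0.01, -2.77]
[-0.0221, 0.0335, -0.0012] [-0.0, 0.01, -2.77]
[-0.0237, 0.0324, -0.0012] [-0.0, 0.01, -2.77]
[-0.0253, 0.0312, -0.0012] [-0.0, 0.01, -2.77]
[-0.0268, 0.03, -0.0012] [-0.0, 0.01, -2.77]
[-0.0282, 0.0287, -0.0012] [-0.0, 0.01, -2.77]
[-0.0295, 0.0273, -0.0012] [-0.0, 0.01, -2.77]
[-0.0308, 0.0258, -0.0012] [-0.0, 0.01, -2.77]
[-0.032, 0.0243, -0.0012] [-0.0, 0.01, -2.77]
[-0.0332, 0.0227, -0.0012] [-0.0, 0.01, -2.77]
```

{"name": "send_rows", "arguments": {"commands": [{"translation":[-0.0205,0.0346,-0.001],"rot":[0,0,-2.8],"grip":0.07},{"translation":[-0.022,0.0335,-0.001],"rot":[0,0,-2.8],"grip":0.07},{"translation":[-0.0237,0.0324,-0.001],"rot":[0,0,-2.8],"grip":0.07},{"translation":[-0.0253,0.0312,-0.001],"rot":[0,0,-2.8],"grip":0.07},{"translation":[-0.0268,0.03,-0.001],"rot":[0,0,-2.8],"grip":0.07}], "force": 20}}

```text
t: 0.57
eef_pos: [0.3811, 0.4601, 0.2531]
tool_rot: [0.0, 0.758, 0.653, -0.0]
contact_force: [0.4, 0.5, -0.5]
gripper_width: 0.82
```

{"name": "send_rows", "arguments": {"commands": [{"translation":[-0.028,0.0287,-0.001],"rot":[0,0,-2.8],"grip":0.07},{"translation":[-0.0295,0.0273,-0.001],"rot":[0,0,-2.8],"grip":0.07},{"translation":[-0.0308,0.0258,-0.001],"rot":[0,0,-2.8],"grip":0.07},{"translation":[-0.032,0.0243,-0.001],"rot":[0,0,-2.7],"grip":0.07},{"translation":[-0.0332,0.0227,-0.001],"rot":[0,0,-2.7],"grip":0.07}]}}

```text
t: 0.98
eef_pos: [0.5017, 0.2994, 0.2583]
tool_rot: [-0.0, 0.674, 0.739, -0.0]
contact_force: [0.2, 0.3, 0.1]
gripper_width: 0.817
```

Run:
```python
from station import *; from h import *
o=get_obs();print(o["t"],o["eef_pos"],o["contact_force"],o["gripper_width"],np.round(o["q"],2))
plan(o,[0.5255,-0.1745,0.22],95,15)
```

```text
0.9833 [0.50171492 0.29939323 0.25826941] [0.24082122 0.33013745 0.12862183] 0.8172598257533632 [-0.69  0.32  0.06  1.77 -0.02  1.05  1.04]
[-0.0316, -0.0013, 0.0026] [-0.0, 0.0, 0.02]
[-0.0316, -0.0013, 0.0026] [-0.0, 0.0, 0.02]
[-0.0316, -0.0013, 0.0026] [-0.0, 0.0, 0.02]
[-0.0316, -0.0013, 0.0026] [-0.0, 0.0, 0.02]
[-0.0316, -0.0013, 0.0026] [-0.0, 0.0, 0.02]
[-0.0316, -0.0013, 0.0026] [-0.0, 0.0, 0.02]
[-0.0316, -0.0013, 0.0026] [-0.0, 0.0, 0.02]
[-0.0316, -0.0012, 0.0026] [-0.0, 0.0, 0.02]
[-0.0316, -0.0012, 0.0026] [-0.0, 0.0, 0.02]
[-0.0316, -0.0012, 0.0026] [-0.0, 0.0, 0.02]
[-0.0316, -0.0012, 0.0026] [-0.0, 0.0, 0.02]
[-0.0316, -0.0012, 0.0026] [-0.0, 0.0, 0.02]
[-0.0316, -0.0012, 0.0026] [-0.0, 0.0, 0.02]
[-0.0316, -0.0012, 0.0026] [-0.0, 0.0, 0.02]
[-0.0316, -0.0012, 0.0026] [-0.0, 0.0, 0.02]
```

{"name": "send_rows", "arguments": {"commands": [{"translation":[-0.0316,-0.0013,0.0026],"rot":[0,0,0],"grip":0.07},{"translation":[-0.0316,-0.0013,0.0026],"rot":[0,0,0],"grip":0.07},{"translation":[-0.0316,-0.0013,0.0026],"rot":[0,0,0],"grip":0.07},{"translation":[-0.0316,-0.0013,0.0026],"rot":[0,0,0],"grip":0.07},{"translation":[-0.0316,-0.0013,0.0026],"rot":[0,0,0],"grip":0.07}]}}

```text
t: 1.4
eef_pos: [0.5083, 0.1416, 0.245]
tool_rot: [-0.0, 0.675, 0.738, -0.0]
contact_force: [0.8, -0.1, -0.2]
gripper_width: 0.822
```

{"name": "send_rows", "arguments": {"commands": [{"translation":[-0.0316,-0.0013,0.0026],"rot":[0,0,0],"grip":0.07},{"translation":[-0.0316,-0.0013,0.0026],"rot":[0,0,0],"grip":0.07},{"translation":[-0.0316,-0.0013,0.0026],"rot":[0,0,0],"grip":0.07},{"translation":[-0.0316,-0.0013,0.0026],"rot":[0,0,0],"grip":0.07},{"translation":[-0.0316,-0.0013,0.0026],"rot":[0,0,0],"grip":0.07}]}}

```text
t: 1.82
eef_pos: [0.5159, -0.0162, 0.2321]
tool_rot: [-0.0, 0.675, 0.738, -0.0]
contact_force: [1.3, -0.3, -0.4]
gripper_width: 0.821
```

{"name": "send_rows", "arguments": {"commands": [{"translation":[-0.0316,-0.0013,0.0026],"rot":[0,0,0],"grip":0.07},{"translation":[-0.0316,-0.0013,0.0026],"rot":[0,0,0],"grip":0.07},{"translation":[-0.0316,-0.0013,0.0026],"rot":[0,0,0],"grip":0.07},{"translation":[-0.0316,-0.0013,0.0026],"rot":[0,0,0],"grip":0.07},{"translation":[-0.0316,-0.0013,0.0026],"rot":[0,0,0],"grip":0.07}]}}

```text
t: 2.23
eef_pos: [0.5236, -0.174, 0.2191]
tool_rot: [-0.0, 0.675, 0.738, -0.0]
contact_force: [1.2, 0.5, -0.3]
gripper_width: 0.82
```

Run:
```python
from station import *; from h import *
c=read_camera("wrist"); cv2.imwrite("pics/w1.png",c["pixels"][:,:,::-1]); np.savez("w1.npz",**c)
o=get_obs();print(o["t"],o["eef_pos"],o["contact_force"],o["gripper_width"],np.round(o["q"],2))
```

```text
2.2833 [ 0.52262356 -0.18169801  0.21900084] [ 0.4795052  -6.25340639  0.57437494] 0.8187102211751834 [-0.02  0.31  0.3   1.9  -0.11  0.94  1.98]
```

View pics/w1.png

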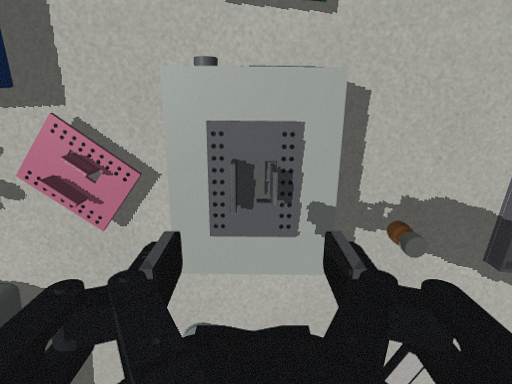

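{"name": "send_rows", "arguments": {"commands": [{"translation":[0,0,0.006],"rot":[0,0,0],"grip":0.06},{"translation":[0,0,0.006],"rot":[0,0,0],"grip":0.06},{"translation":[0,0,0.006],"rot":[0,0,0],"grip":0.06},{"translation":[0,0,0],"rot":[0,0,0],"grip":0.06},{"translation":[0,0,0],"rot":[0,0,0],"grip":0.06}]}}

```text
t: 2.7
eef_pos: [0.5237, -0.1711, 0.2007]
tool_rot: [-0.001, 0.674, 0.739, -0.0]
contact_force: [-0.5, -0.2, -0.2]
gripper_width: 0.701
```

Run:
```python
from station import *; from h import *
o=get_obs();print(o["t"],o["eef_pos"],o["contact_force"],o["gripper_width"],np.round(o["tool_rot"],4))
c=read_camera("wrist"); cv2.imwrite("pics/w2.png",c["pixels"][:,:,::-1]); np.savez("w2.npz",**c)
o=get_obs();print(o["t"],o["eef_pos"])
print(np.round(c["extrinsics"],3))
u,v=proj(c,[.5255,-.1745,.09])[0].astype(int);print(u,v)
cv2.imwrite("pics/w2c.png",cv2.resize(c["pixels"][max(v-75,0):v+75,u-100:u+100,::-1],None,fx=4,fy=4,interpolation=cv2.INTER_CUBIC))
```

```text
2.7 [ 0.52369988 -0.17107429  0.20065307] [-0.51357652 -0.23396796 -0.16893149] 0.7005057362829993 [-7.000e-04  6.740e-01  7.387e-01 -2.000e-04]
2.75 [ 0.52395069 -0.17142056  0.20110386]
[[-0.092 -0.958 -0.272  0.454]
 [ 0.996 -0.088 -0.026 -0.178]
 [ 0.001 -0.274  0.962  0.327]
 [ 0.     0.     0.     1.   ]]
247 191
```

View pics/w2c.png

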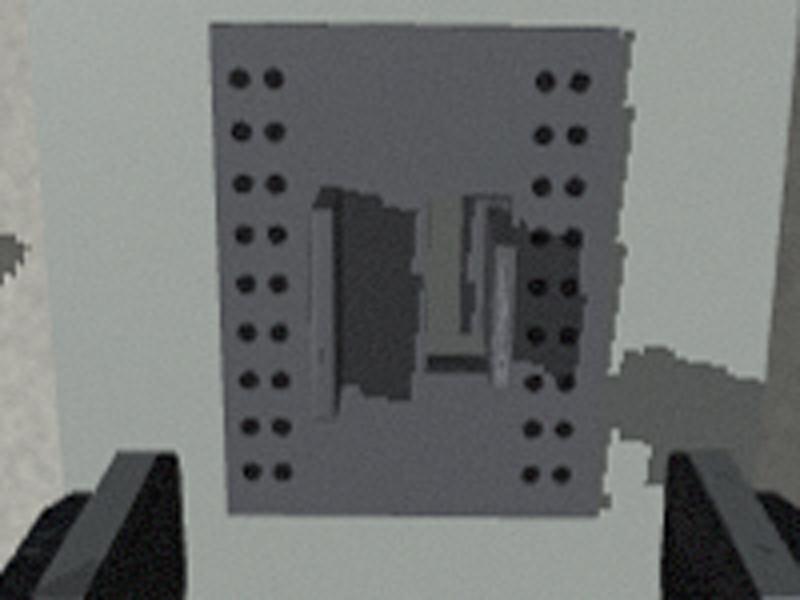

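Run:
```python
from h import *
c=ld("w2")
g=cv2.cvtColor(c["pixels"],cv2.COLOR_RGB2GRAY)
cr=np.array([[210,23],[625,28],[600,515],[228,515]],float)/4+[147,116]-0.4
def fit(P):
    # order: (-x,-y),(-x,+y),(+x,+y),(+x,-y)
    ctr=P.mean(0); ex=(P[2]+P[3]-P[0]-P[1])/2; ey=(P[1]+P[2]-P[0]-P[3])/2
    print(np.round(ctr,4),"len",np.linalg.norm(ex[:2]),np.linalg.norm(ey[:2]),"yaw",np.degrees(np.arctan2(ex[1],ex[0])),np.degrees(np.arctan2(-ey[0],ey[1])))
fit(onplane(c,cr,.075))
# hole rows
ho=np.array([[239,79],[580,82],[562,474],[252,472]],float)/4+[147,116]-0.4
fit(onplane(c,ho,.075))
# depth blades
P=cloud(c); z=P[...,2]; m=(c["depth"]>0)&(z>.09)&(z<.102)&(abs(P[...,0]-.5255)<.04)&(abs(P[...,1]+.175)<.035)
n,l,s,ce=cv2.connectedComponentsWithStats(m.astype(np.uint8))
for i in range(1,n):
    if s[i,4]>20:
        q=P[l==i]; print(s[i],q.mean(0),q.min(0),q.max(0),cv2.minAreaRect(q[:,:2].astype(np.float32)))
t=(abs(z-.07)<.004)&(c["depth"]>0)&(abs(P[...,0]-.5255)<.13)&(abs(P[...,1]+.175)<.11)
print(np.median(z[t]), cv2.minAreaRect(P[t][:,:2].astype(np.float32)))
pl=(c["depth"]>0)&(abs(P[...,0]-.5255)<.05)&(abs(P[...,1]+.175)<.04)
print(np.median(z[pl]))
```

```text
[ 0.5254 -0.1724  0.075 ] len 0.10973496810898721 0.08487937668824501 yaw 4.758793948746397 4.901320027655491
[ 0.5259 -0.174   0.075 ] len 0.08813495304295875 0.07028523779142754 yaw 4.715517794202972 4.7873854150031345
[224 165   8  56 387] [ 0.52522296 -0.19015903  0.09846435] [ 0.50455913 -0.19456389  0.0901132 ] [ 0.54851568 -0.18625019  0.10087456] ((0.5264759063720703, -0.19030693173408508), (0.043939825147390366, 0.0051016611978411674), 5.070862770080566)
[269 174   7  39 220] [ 0.52197982 -0.1553646   0.09862064] [ 0.50859242 -0.15822955  0.09025394] [ 0.53883181 -0.15230057  0.10164448] ((0.523601233959198, -0.15498274564743042), (0.03022000938653946, 0.004246377851814032), 4.982178211212158)
0.0704795004003646 ((0.525591254234314, -0.1734580397605896), (0.20037563145160675, 0.1610759198665619), 4.674247741699219)
0.25389227156829947
```

{"name": "send_rows", "arguments": {"commands": [{"translation":[-0.001,0.0006,0.022],"rot":[0,0,0.4],"grip":0.052},{"translation":[-0.0007,0.0006,0.022],"rot":[0,0,0],"grip":0.052},{"translation":[0,0,0.022],"rot":[0,0,0],"grip":0.052},{"translation":[0,0,0.016],"rot":[0,0,0],"grip":0.052},{"translation":[0,0,0.01],"rot":[0,0,0],"grip":0.052}]}}

```text
t: 3.17
eef_pos: [0.5247, -0.1733, 0.1078]
tool_rot: [-0.001, 0.677, 0.736, -0.0]
contact_force: [-0.5, 0.2, 0.4]
gripper_width: 0.61
```

{"name": "send_rows", "arguments": {"commands": [{"translation":[0,0,0.002],"rot":[0,0,0],"grip":0.052},{"translation":[0,0,0],"rot":[0,0,0],"grip":0.052},{"translation":[0,0,0],"rot":[0,0,0],"grip":0.052},{"translation":[0,0,0],"rot":[0,0,0],"grip":0.052},{"translation":[0,0,0],"rot":[0,0,0],"grip":0.052}]}}

```text
t: 3.58
eef_pos: [0.5259, -0.1743, 0.1083]
tool_rot: [0.001, 0.677, 0.736, 0.001]
contact_force: [1.2, 0.3, 0.3]
gripper_width: 0.614
```

Run:
```python
from station import *; from h import *
o=get_obs();print(o["t"],o["eef_pos"],o["contact_force"],o["gripper_width"],np.round(o["tool_rot"],4))
c=read_camera("wrist"); cv2.imwrite("pics/w3.png",c["pixels"][:,:,::-1]); np.savez("w3.npz",**c)
o=get_obs();print(o["t"],o["eef_pos"])
```

```text
3.5833 [ 0.52591149 -0.17434064  0.10834026] [1.19751754 0.3031286  0.29807838] 0.614176017590422 [8.000e-04 6.774e-01 7.356e-01 5.000e-04]
3.6333 [ 0.52576134 -0.17433207  0.10817041]
```

View pics/w3.png

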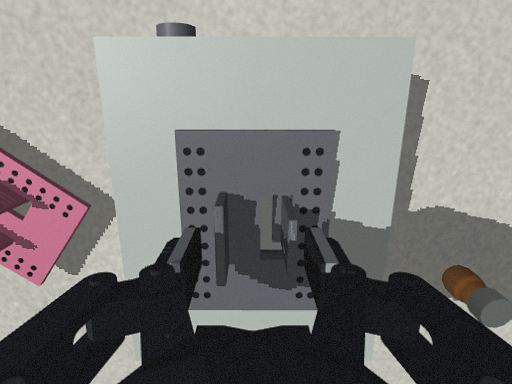

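Rib outer edge is at about (216,240) and tab outer edge at about (297,240). The pads' inner edges are at 198 and 308, so the gripper sits about 1.3 mm too far to -y. I'll correct that while descending slowly.

{"name": "send_rows", "arguments": {"commands": [{"translation":[0.0007,-0.0003,0.002],"rot":[0,0,0],"grip":0.048},{"translation":[0.0006,-0.0002,0.002],"rot":[0,0,0],"grip":0.048},{"translation":[0,0,0.002],"rot":[0,0,0],"grip":0.048},{"translation":[0,0,0.002],"rot":[0,0,0],"grip":0.048},{"translation":[0,0,0],"rot":[0,0,0],"grip":0.048}]}}

```text
t: 4.05
eef_pos: [0.5243, -0.1728, 0.0988]
tool_rot: [-0.0, 0.677, 0.736, -0.0]
contact_force: [-0.2, 0.2, -0.1]
gripper_width: 0.562
```

{"name": "send_rows", "arguments": {"commands": [{"translation":[0,0,0.002],"rot":[0,0,0],"grip":0.046},{"translation":[0,0,0.001],"rot":[0,0,0],"grip":0.046},{"translation":[0,0,0.001],"rot":[0,0,0],"grip":0.046},{"translation":[0,0,0],"rot":[0,0,0],"grip":0.046},{"translation":[0,0,0],"rot":[0,0,0],"grip":0.046}]}}

```text
t: 4.47
eef_pos: [0.5246, -0.173, 0.0952]
tool_rot: [-0.0, 0.677, 0.736, -0.0]
contact_force: [0.0, -0.1, 0.6]
gripper_width: 0.536
```

Run:
```python
from station import *; from h import *
o=get_obs();print(o["t"],o["eef_pos"],o["contact_force"],o["gripper_width"],np.round(o["tool_rot"],4))
c=read_camera("wrist"); np.savez("w4.npz",**c)
cv2.imwrite("pics/w4.png",cv2.resize(c["pixels"][150:300,150:350,::-1],None,fx=4,fy=4,interpolation=cv2.INTER_CUBIC))
```

```text
4.4667 [ 0.52456259 -0.17295677  0.09523175] [ 0.01991026 -0.12102763  0.60568846] 0.535754558513781 [-0.      0.6774  0.7356 -0.    ]
```

View pics/w4.png

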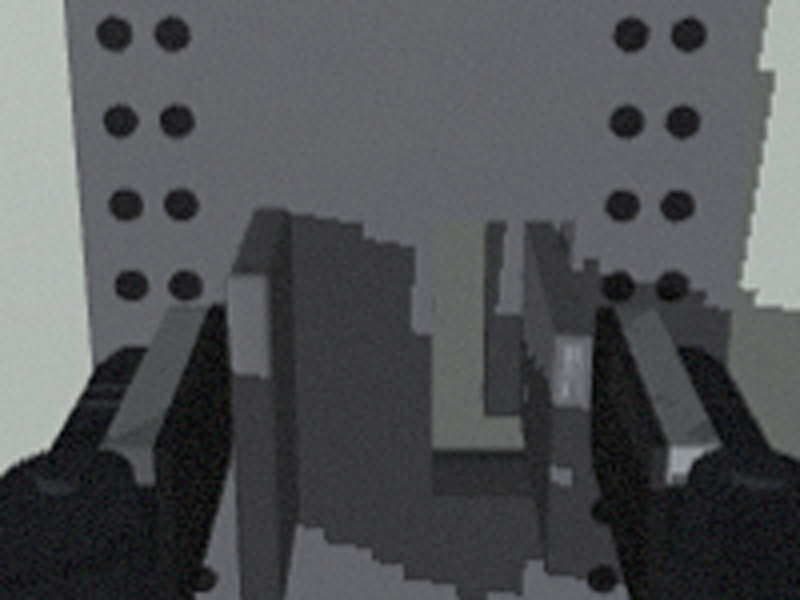

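The blades sit between the pads, with crop gaps of about 15 to 20 px on each side. Closing gently.

{"name": "send_rows", "arguments": {"commands": [{"translation":[0,0,0],"rot":[0,0,0],"grip":0.044},{"translation":[0,0,0],"rot":[0,0,0],"grip":0.0425},{"translation":[0,0,0],"rot":[0,0,0],"grip":0.0415},{"translation":[0,0,0],"rot":[0,0,0],"grip":0.0405},{"translation":[0,0,0],"rot":[0,0,0],"grip":0.0405}], "force": 20}}

```text
t: 4.93
eef_pos: [0.5246, -0.1729, 0.0953]
tool_rot: [0.0, 0.677, 0.736, 0.0]
contact_force: [-0.2, 0.9, -0.1]
gripper_width: 0.474
```

{"name": "send_rows", "arguments": {"commands": [{"translation":[0,0,0],"rot":[0,0,0],"grip":0.04},{"translation":[0,0,0],"rot":[0,0,0],"grip":0.0395},{"translation":[0,0,0],"rot":[0,0,0],"grip":0.039},{"translation":[0,0,0],"rot":[0,0,0],"grip":0.039},{"translation":[0,0,0],"rot":[0,0,0],"grip":0.039}]}}

```text
t: 5.35
eef_pos: [0.5247, -0.1733, 0.0955]
tool_rot: [0.0, 0.678, 0.736, -0.0]
contact_force: [-0.3, -2.2, 2.4]
gripper_width: 0.46
```

```bash
cat > s.py <<'E'
from station import *; from h import *
o=get_obs();print(round(float(o["t"]),2),np.round(o["eef_pos"],4),"F",np.round(o["contact_force"],2),"w mm",round(float(o["gripper_width"])*85.4,2))
E
python3 s.py
```

```text
5.35 [ 0.5247 -0.1733  0.0955] F [-0.27 -2.21  2.4 ] w mm 39.24
```

{"name": "send_rows", "arguments": {"commands": [{"translation":[-0.0003,0,0],"rot":[0,0,0],"grip":0.0385},{"translation":[0,0,0],"rot":[0,0,0],"grip":0.038},{"translation":[0,0,0],"rot":[0,0,0],"grip":0.0375},{"translation":[0,0,0],"rot":[0,0,0],"grip":0.0375},{"translation":[0,0,0],"rot":[0,0,0],"grip":0.0375}]}}

```text
t: 5.77
eef_pos: [0.5248, -0.1738, 0.0956]
tool_rot: [0.0, 0.678, 0.735, 0.0]
contact_force: [-0.6, -4.0, 4.7]
gripper_width: 0.44
```

```bash
python3 s.py
```

```text
5.77 [ 0.5248 -0.1738  0.0956] F [-0.58 -4.03  4.7 ] w mm 37.54
```

{"name": "send_rows", "arguments": {"commands": [{"translation":[0,0,-0.0008],"rot":[0,0,0],"grip":0.0375},{"translation":[0,0,-0.0008],"rot":[0,0,0],"grip":0.0375},{"translation":[0,0,-0.0008],"rot":[0,0,0],"grip":0.0375},{"translation":[0,0,0],"rot":[0,0,0],"grip":0.0375},{"translation":[0,0,0],"rot":[0,0,0],"grip":0.0375}]}}

```text
t: 6.18
eef_pos: [0.5243, -0.173, 0.0971]
tool_rot: [-0.0, 0.677, 0.736, -0.0]
contact_force: [0.8, -1.6, -6.5]
gripper_width: 0.439
```

```bash
python3 s.py
```

```text
6.18 [ 0.5243 -0.173   0.0971] F [ 0.77 -1.61 -6.46] w mm 37.45
```

Tug at 37.5 mm reads -6.5 N, well above the weight, so it is still hooked. I'll lower and press about 0.8 mm more each time.

{"name": "send_rows", "arguments": {"commands": [{"translation":[0,0,0.0012],"rot":[0,0,0],"grip":0.0375},{"translation":[0,0,0.0012],"rot":[0,0,0],"grip":0.0375},{"translation":[0,0,0],"rot":[0,0,0],"grip":0.037},{"translation":[0,0,0],"rot":[0,0,0],"grip":0.0367},{"translation":[0,0,0],"rot":[0,0,0],"grip":0.0367}]}}

```text
t: 6.6
eef_pos: [0.5246, -0.1737, 0.0956]
tool_rot: [0.0, 0.678, 0.735, -0.0]
contact_force: [-1.2, -2.9, 2.9]
gripper_width: 0.428
```

{"name": "send_rows", "arguments": {"commands": [{"translation":[0,0,-0.0008],"rot":[0,0,0],"grip":0.0367},{"translation":[0,0,-0.0008],"rot":[0,0,0],"grip":0.0367},{"translation":[0,0,-0.0008],"rot":[0,0,0],"grip":0.0367},{"translation":[0,0,0],"rot":[0,0,0],"grip":0.0367},{"translation":[0,0,0],"rot":[0,0,0],"grip":0.0367}]}}

```text
t: 7.02
eef_pos: [0.5245, -0.1732, 0.0973]
tool_rot: [-0.0, 0.677, 0.736, -0.0]
contact_force: [1.6, -3.7, -7.3]
gripper_width: 0.432
```

```bash
python3 s.py
```

```text
7.02 [ 0.5245 -0.1732  0.0973] F [ 1.6  -3.75 -7.34] w mm 36.9
```

{"name": "send_rows", "arguments": {"commands": [{"translation":[-0.0003,0,0.0012],"rot":[0,0,0],"grip":0.0367},{"translation":[0,0,0.0012],"rot":[0,0,0],"grip":0.0367},{"translation":[0,0,0],"rot":[0,0,0],"grip":0.0363},{"translation":[0,0,0],"rot":[0,0,0],"grip":0.0359},{"translation":[0,0,0],"rot":[0,0,0],"grip":0.0359}]}}

```text
t: 7.43
eef_pos: [0.5248, -0.1739, 0.0957]
tool_rot: [0.0, 0.678, 0.736, 0.0]
contact_force: [-0.4, -4.6, 3.1]
gripper_width: 0.425
```

{"name": "send_rows", "arguments": {"commands": [{"translation":[0,0,-0.0008],"rot":[0,0,0],"grip":0.0359},{"translation":[0,0,-0.0008],"rot":[0,0,0],"grip":0.0359},{"translation":[0,0,-0.0008],"rot":[0,0,0],"grip":0.0359},{"translation":[0,0,0],"rot":[0,0,0],"grip":0.0359},{"translation":[0,0,0],"rot":[0,0,0],"grip":0.0359}]}}

```text
t: 7.85
eef_pos: [0.5246, -0.1735, 0.0974]
tool_rot: [-0.0, 0.677, 0.736, -0.0]
contact_force: [1.4, -5.1, -5.5]
gripper_width: 0.424
```

```bash
python3 s.py
```

```text
7.85 [ 0.5246 -0.1735  0.0974] F [ 1.36 -5.07 -5.52] w mm 36.25
```

{"name": "send_rows", "arguments": {"commands": [{"translation":[-0.0006,0,0.0012],"rot":[0,0,0],"grip":0.0359},{"translation":[0,0,0.0012],"rot":[0,0,0],"grip":0.0356},{"translation":[0,0,0],"rot":[0,0,0],"grip":0.0352},{"translation":[0,0,0],"rot":[0,0,0],"grip":0.035},{"translation":[0,0,0],"rot":[0,0,0],"grip":0.035}]}}

```text
t: 8.27
eef_pos: [0.5248, -0.1744, 0.0956]
tool_rot: [0.0, 0.678, 0.736, 0.0]
contact_force: [-0.3, -3.5, 3.7]
gripper_width: 0.41
```

{"name": "send_rows", "arguments": {"commands": [{"translation":[0,0,-0.0008],"rot":[0,0,0],"grip":0.035},{"translation":[0,0,-0.0008],"rot":[0,0,0],"grip":0.035},{"translation":[0,0,-0.0008],"rot":[0,0,0],"grip":0.035},{"translation":[0,0,0],"rot":[0,0,0],"grip":0.035},{"translation":[0,0,0],"rot":[0,0,0],"grip":0.035}]}}

```text
t: 8.68
eef_pos: [0.5246, -0.174, 0.0973]
tool_rot: [-0.0, 0.677, 0.736, -0.0]
contact_force: [1.2, -5.7, -4.6]
gripper_width: 0.407
```

```bash
python3 s.py
```

```text
8.68 [ 0.5246 -0.174   0.0973] F [ 1.25 -5.68 -4.63] w mm 34.76
```

{"name": "send_rows", "arguments": {"commands": [{"translation":[-0.0003,0,-0.0005],"rot":[0,0,0],"grip":0.035},{"translation":[-0.0002,0,-0.0005],"rot":[0,0,0],"grip":0.035},{"translation":[0,0,-0.0004],"rot":[0,0,0],"grip":0.035},{"translation":[0,0,0],"rot":[0,0,0],"grip":0.035},{"translation":[0,0,0],"rot":[0,0,0],"grip":0.035}]}}

```text
t: 9.1
eef_pos: [0.5245, -0.1736, 0.0984]
tool_rot: [-0.001, 0.677, 0.736, -0.0]
contact_force: [3.2, -1.1, -14.0]
gripper_width: 0.416
```

```bash
python3 s.py
python3 - <<'E'
from station import *; from h import *
c=read_camera("side"); np.savez("s1.npz",**c)
cv2.imwrite("pics/s1.png",cv2.resize(c["pixels"][190:290,215:345,::-1],None,fx=6,fy=6,interpolation=cv2.INTER_CUBIC))
c=read_camera("wrist")
cv2.imwrite("pics/w5.png",cv2.resize(c["pixels"][100:250,150:350,::-1],None,fx=4,fy=4,interpolation=cv2.INTER_CUBIC))
E
```

```text
9.1 [ 0.5245 -0.1736  0.0984] F [  3.19  -1.09 -14.04] w mm 35.57
```

View pics/w5.png

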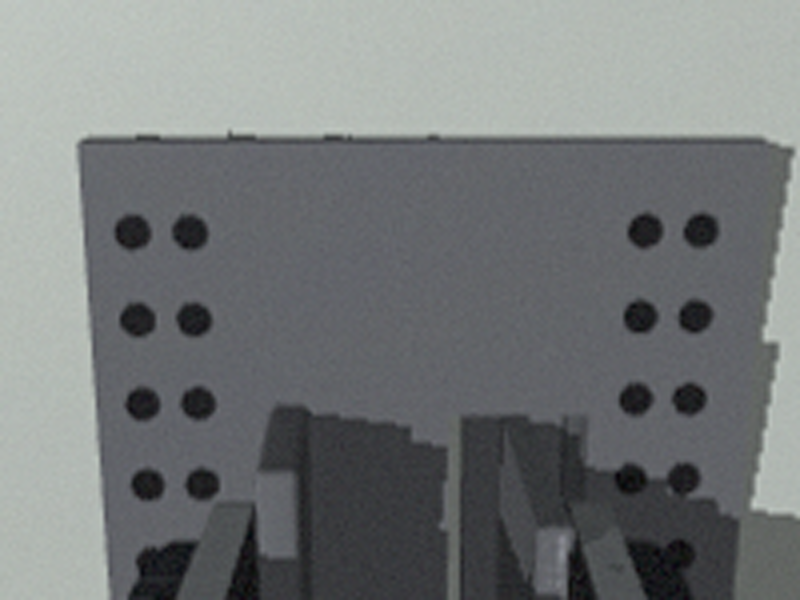

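View pics/s1.png

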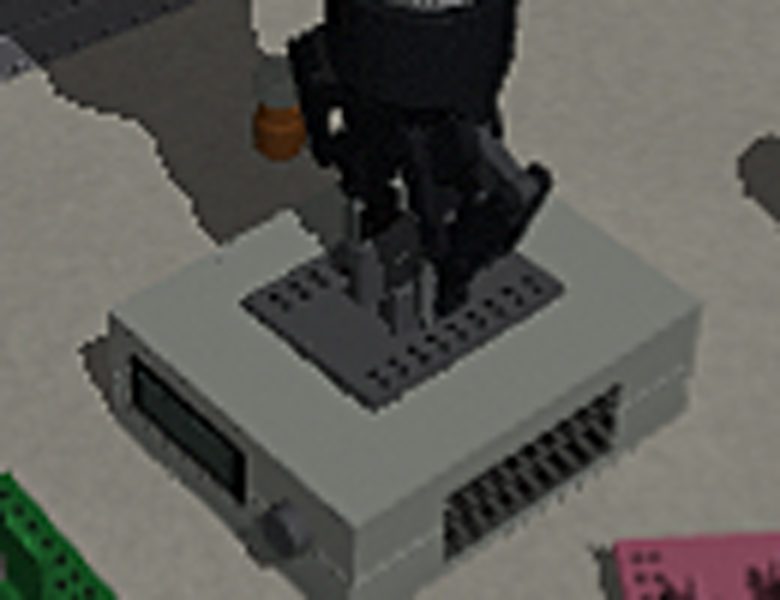

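Pulled 3.8 mm, the tug rises to -14 N, so it is hooked at about 35 mm. The pictures show the cover still seated and held by the pads. Lowering, then pressing further with a slightly larger tug.

{"name": "send_rows", "arguments": {"commands": [{"translation":[0,0,0.0013],"rot":[0,0,0],"grip":0.035},{"translation":[0,0,0.0013],"rot":[0,0,0],"grip":0.035},{"translation":[0,0,0.0012],"rot":[0,0,0],"grip":0.0345},{"translation":[0,0,0],"rot":[0,0,0],"grip":0.0342},{"translation":[0,0,0],"rot":[0,0,0],"grip":0.0342}]}}

```text
t: 9.62
eef_pos: [0.525, -0.175, 0.096]
tool_rot: [0.0, 0.678, 0.735, 0.0]
contact_force: [-0.8, -1.1, 4.2]
gripper_width: 0.404
```

{"name": "send_rows", "arguments": {"commands": [{"translation":[0,0,-0.0012],"rot":[0,0,0],"grip":0.0342},{"translation":[0,0,-0.0009],"rot":[0,0,0],"grip":0.0342},{"translation":[0,0,-0.0009],"rot":[0,0,0],"grip":0.0342},{"translation":[0,0,0],"rot":[0,0,0],"grip":0.0342},{"translation":[0,0,0],"rot":[0,0,0],"grip":0.0342}]}}

```text
t: 10.03
eef_pos: [0.5247, -0.1744, 0.0979]
tool_rot: [-0.0, 0.677, 0.736, -0.0]
contact_force: [2.0, -2.2, -8.1]
gripper_width: 0.406
```

```bash
python3 s.py
```

```text
10.03 [ 0.5247 -0.1744  0.0979] F [ 2.   -2.25 -8.07] w mm 34.67
```

{"name": "send_rows", "arguments": {"commands": [{"translation":[0,0,0.0015],"rot":[0,0,0],"grip":0.0342},{"translation":[0,0,0.0015],"rot":[0,0,0],"grip":0.0342},{"translation":[0,0,0],"rot":[0,0,0],"grip":0.0338},{"translation":[0,0,0],"rot":[0,0,0],"grip":0.0334},{"translation":[0,0,0],"rot":[0,0,0],"grip":0.0334}]}}

```text
t: 10.45
eef_pos: [0.525, -0.1753, 0.0958]
tool_rot: [0.001, 0.678, 0.735, 0.0]
contact_force: [-0.3, -2.3, 2.1]
gripper_width: 0.392
```

{"name": "send_rows", "arguments": {"commands": [{"translation":[0,0,-0.0012],"rot":[0,0,0],"grip":0.0334},{"translation":[0,0,-0.0009],"rot":[0,0,0],"grip":0.0334},{"translation":[0,0,-0.0009],"rot":[0,0,0],"grip":0.0334},{"translation":[0,0,0],"rot":[0,0,0],"grip":0.0334},{"translation":[0,0,0],"rot":[0,0,0],"grip":0.0334}]}}

```text
t: 10.87
eef_pos: [0.5247, -0.1746, 0.0979]
tool_rot: [-0.0, 0.677, 0.736, -0.0]
contact_force: [1.5, -3.2, -8.3]
gripper_width: 0.394
```

```bash
python3 s.py
```

```text
10.87 [ 0.5247 -0.1746  0.0979] F [ 1.51 -3.2  -8.29] w mm 33.67
```

{"name": "send_rows", "arguments": {"commands": [{"translation":[-0.0002,0,0.0015],"rot":[0,0,0],"grip":0.0334},{"translation":[0,0,0.0015],"rot":[0,0,0],"grip":0.0334},{"translation":[0,0,0],"rot":[0,0,0],"grip":0.033},{"translation":[0,0,0],"rot":[0,0,0],"grip":0.0326},{"translation":[0,0,0],"rot":[0,0,0],"grip":0.0326}]}}

```text
t: 11.28
eef_pos: [0.5249, -0.1756, 0.0958]
tool_rot: [0.0, 0.678, 0.735, 0.0]
contact_force: [-0.4, -5.3, 3.3]
gripper_width: 0.384
```

{"name": "send_rows", "arguments": {"commands": [{"translation":[0,0,-0.0012],"rot":[0,0,0],"grip":0.0326},{"translation":[0,0,-0.0009],"rot":[0,0,0],"grip":0.0326},{"translation":[0,0,-0.0009],"rot":[0,0,0],"grip":0.0326},{"translation":[0,0,0],"rot":[0,0,0],"grip":0.0326},{"translation":[0,0,0],"rot":[0,0,0],"grip":0.0326}]}}

```text
t: 11.7
eef_pos: [0.5246, -0.1753, 0.0982]
tool_rot: [0.0, 0.677, 0.736, -0.0]
contact_force: [1.2, -5.3, -3.2]
gripper_width: 0.382
```

```bash
python3 s.py
```

```text
11.7 [ 0.5246 -0.1753  0.0982] F [ 1.16 -5.33 -3.24] w mm 32.6
```

At 32.6 mm the resistance drops to -3.2 N for the same tug. Continuing carefully upward.

{"name": "send_rows", "arguments": {"commands": [{"translation":[0,0,-0.0005],"rot":[0,0,0],"grip":0.0326},{"translation":[0,0,-0.0005],"rot":[0,0,0],"grip":0.0326},{"translation":[0,0,-0.0005],"rot":[0,0,0],"grip":0.0326},{"translation":[0,0,0],"rot":[0,0,0],"grip":0.0326},{"translation":[0,0,0],"rot":[0,0,0],"grip":0.0326}]}}

```text
t: 12.12
eef_pos: [0.5244, -0.1752, 0.0995]
tool_rot: [-0.0, 0.677, 0.736, -0.0]
contact_force: [0.5, -5.1, -3.9]
gripper_width: 0.383
```

```bash
python3 s.py
```

```text
12.12 [ 0.5244 -0.1752  0.0995] F [ 0.5  -5.12 -3.88] w mm 32.73
```

{"name": "send_rows", "arguments": {"commands": [{"translation":[0,0,-0.0006],"rot":[0,0,0],"grip":0.0326},{"translation":[0,0,-0.0006],"rot":[0,0,0],"grip":0.0326},{"translation":[0,0,-0.0006],"rot":[0,0,0],"grip":0.0326},{"translation":[0,0,-0.0006],"rot":[0,0,0],"grip":0.0326},{"translation":[0,0,0],"rot":[0,0,0],"grip":0.0326}]}}

```text
t: 12.53
eef_pos: [0.5243, -0.1752, 0.1019]
tool_rot: [-0.0, 0.677, 0.736, -0.0]
contact_force: [-0.4, -5.7, -4.3]
gripper_width: 0.383
```

```bash
python3 s.py;  python3 - <<'E'
from station import *; from h import *
c=read_camera("side")
cv2.imwrite("pics/s2.png",cv2.resize(c["pixels"][190:290,215:345,::-1],None,fx=6,fy=6,interpolation=cv2.INTER_CUBIC))
c=read_camera("wrist")
cv2.imwrite("pics/w6.png",cv2.resize(c["pixels"][100:250,150:350,::-1],None,fx=4,fy=4,interpolation=cv2.INTER_CUBIC))
E
```

```text
12.53 [ 0.5243 -0.1752  0.1019] F [-0.37 -5.69 -4.28] w mm 32.69
```

View pics/w6.png

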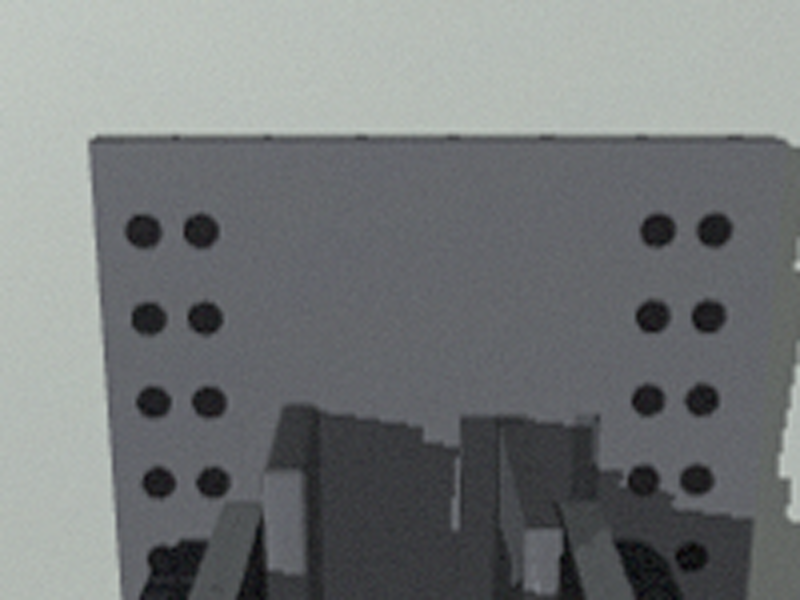

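View pics/s2.png

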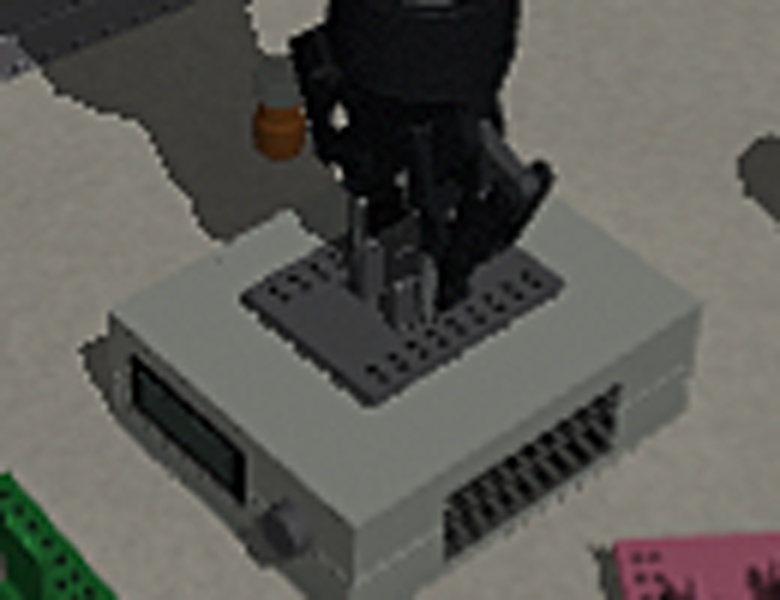

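The cover moves with the pads: blade tops and holes stay fixed in the wrist view at rows 230 to 480, and its shadow gap has grown. It is free, so I keep lifting slowly.

{"name": "send_rows", "arguments": {"commands": [{"translation":[0,0,-0.0008],"rot":[0,0,0],"grip":0.0326},{"translation":[0,0,-0.0008],"rot":[0,0,0],"grip":0.0326},{"translation":[0,0,-0.0008],"rot":[0,0,0],"grip":0.0326},{"translation":[0,0,-0.0008],"rot":[0,0,0],"grip":0.0326},{"translation":[0,0,-0.0008],"rot":[0,0,0],"grip":0.0326}]}}

```text
t: 13.05
eef_pos: [0.5243, -0.1749, 0.1059]
tool_rot: [-0.0, 0.677, 0.736, -0.0]
contact_force: [-0.5, -4.4, -4.0]
gripper_width: 0.384
```

{"name": "send_rows", "arguments": {"commands": [{"translation":[0,0,-0.0008],"rot":[0,0,0],"grip":0.0326},{"translation":[0,0,-0.0008],"rot":[0,0,0],"grip":0.0326},{"translation":[0,0,-0.0008],"rot":[0,0,0],"grip":0.0326},{"translation":[0,0,-0.0008],"rot":[0,0,0],"grip":0.0326},{"translation":[0,0,-0.0008],"rot":[0,0,0],"grip":0.0326}]}}

```text
t: 13.47
eef_pos: [0.5247, -0.1748, 0.1103]
tool_rot: [-0.0, 0.677, 0.736, -0.0]
contact_force: [-0.3, -4.5, -3.7]
gripper_width: 0.385
```

```bash
python3 s.py
```

```text
13.47 [ 0.5247 -0.1748  0.1103] F [-0.27 -4.46 -3.67] w mm 32.92
```

{"name": "send_rows", "arguments": {"commands": [{"translation":[-0.0003,0,-0.001],"rot":[0,0,0],"grip":0.0326},{"translation":[0,0,-0.0012],"rot":[0,0,0],"grip":0.0326},{"translation":[0,0,-0.0015],"rot":[0,0,0],"grip":0.0326},{"translation":[0,0,-0.0015],"rot":[0,0,0],"grip":0.0326},{"translation":[0,0,-0.002],"rot":[0,0,0],"grip":0.0326}]}}

```text
t: 13.88
eef_pos: [0.5249, -0.1739, 0.1176]
tool_rot: [-0.001, 0.677, 0.736, 0.0]
contact_force: [-0.8, -0.9, -1.5]
gripper_width: 0.384
```

{"name": "send_rows", "arguments": {"commands": [{"translation":[0,0,-0.003],"rot":[0,0,0],"grip":0.0326},{"translation":[0,0,-0.004],"rot":[0,0,0],"grip":0.0326},{"translation":[0,0,-0.005],"rot":[0,0,0],"grip":0.0326},{"translation":[0,0,-0.005],"rot":[0,0,0],"grip":0.0326},{"translation":[0,0,-0.004],"rot":[0,0,0],"grip":0.0326}]}}

```text
t: 14.3
eef_pos: [0.525, -0.1751, 0.1392]
tool_rot: [0.0, 0.677, 0.736, 0.0]
contact_force: [0.6, -0.1, -1.7]
gripper_width: 0.382
```

```bash
python3 s.py;  python3 - <<'E'
from station import *; from h import *
c=read_camera("side")
cv2.imwrite("pics/s3.png",cv2.resize(c["pixels"][140:290,205:365,::-1],None,fx=4,fy=4,interpolation=cv2.INTER_CUBIC))
E
```

```text
14.3 [ 0.525  -0.1751  0.1392] F [ 0.65 -0.09 -1.68] w mm 32.59
```

View pics/s3.png

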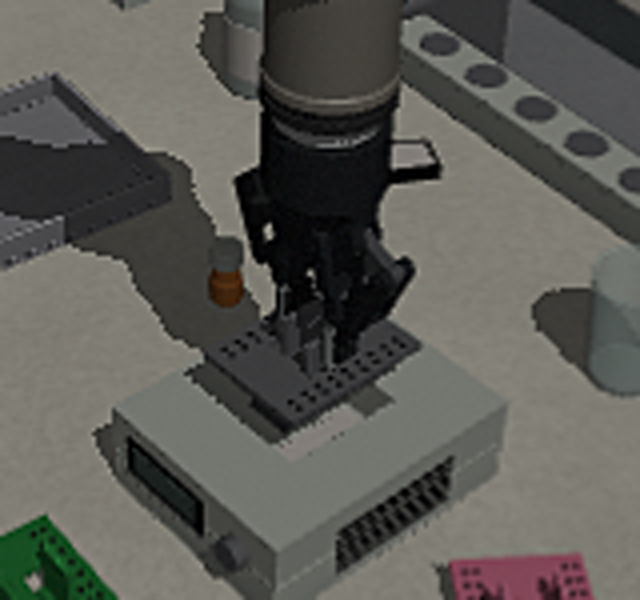

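The cover is clear of the instrument and hanging level from the pads (crop centre about (315,360)). The load is 1.7 N. I'll carry it to the tray centre, about (0.513, 0.2215).

{"name": "send_rows", "arguments": {"commands": [{"translation":[0.004,0,-0.008],"rot":[0,0,0],"grip":0.0326},{"translation":[0.01,0,-0.012],"rot":[0,0,0],"grip":0.0326},{"translation":[0.016,0.001,-0.01],"rot":[0,0,0],"grip":0.0326},{"translation":[0.022,0.001,-0.005],"rot":[0,0,0],"grip":0.0326},{"translation":[0.026,0.001,0],"rot":[0,0,0],"grip":0.0326}]}}

```text
t: 14.77
eef_pos: [0.522, -0.0975, 0.1752]
tool_rot: [0.001, 0.678, 0.735, 0.001]
contact_force: [0.4, 0.1, -1.3]
gripper_width: 0.38
```

{"name": "send_rows", "arguments": {"commands": [{"translation":[0.028,0.0015,0],"rot":[0,0,0],"grip":0.0326},{"translation":[0.028,0.0015,0],"rot":[0,0,0],"grip":0.0326},{"translation":[0.028,0.0015,0],"rot":[0,0,0],"grip":0.0326},{"translation":[0.028,0.0015,0],"rot":[0,0,0],"grip":0.0326},{"translation":[0.028,0.0015,0],"rot":[0,0,0],"grip":0.0326}]}}

```text
t: 15.18
eef_pos: [0.5169, 0.0446, 0.1739]
tool_rot: [0.0, 0.677, 0.736, 0.0]
contact_force: [0.7, -0.3, -2.4]
gripper_width: 0.387
```

{"name": "send_rows", "arguments": {"commands": [{"translation":[0.028,0.0015,0],"rot":[0,0,0],"grip":0.0326},{"translation":[0.028,0.0015,0],"rot":[0,0,0],"grip":0.0326},{"translation":[0.028,0.0015,0],"rot":[0,0,0],"grip":0.0326},{"translation":[0.026,0.001,0],"rot":[0,0,0],"grip":0.0326},{"translation":[0.022,0.001,0],"rot":[0,0,0],"grip":0.0326}]}}

```text
t: 15.6
eef_pos: [0.5123, 0.1776, 0.1739]
tool_rot: [-0.0, 0.677, 0.736, 0.0]
contact_force: [0.8, 0.6, -2.0]
gripper_width: 0.38
```

{"name": "send_rows", "arguments": {"commands": [{"translation":[0.018,0.001,0],"rot":[0,0,0],"grip":0.0326},{"translation":[0.012,0.001,0],"rot":[0,0,0],"grip":0.0326},{"translation":[0.007,0,0.002],"rot":[0,0,0],"grip":0.0326},{"translation":[0.003,0,0.004],"rot":[0,0,0],"grip":0.0326},{"translation":[0,0,0.006],"rot":[0,0,0],"grip":0.0326}]}}

```text
t: 16.02
eef_pos: [0.5118, 0.2151, 0.1614]
tool_rot: [0.0, 0.677, 0.736, 0.0]
contact_force: [0.4, 0.1, -1.5]
gripper_width: 0.387
```

```bash
python3 s.py;  python3 - <<'E'
from station import *; from h import *
c=read_camera("scene"); np.savez("sc2.npz",**c)
cv2.imwrite("pics/sc2.png",cv2.resize(c["pixels"][120:270,180:380,::-1],None,fx=4,fy=4,interpolation=cv2.INTER_CUBIC))
c=read_camera("side")
cv2.imwrite("pics/s4.png",cv2.resize(c["pixels"][100:240,130:330,::-1],None,fx=4,fy=4,interpolation=cv2.INTER_CUBIC))
E
```

```text
16.02 [0.5118 0.2151 0.1614] F [ 0.38  0.14 -1.45] w mm 33.06
```

View pics/sc2.png

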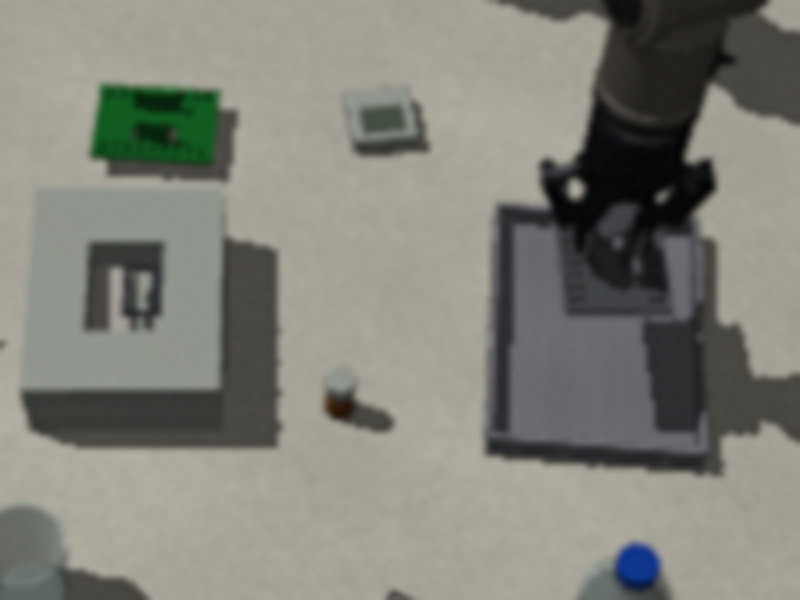

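View pics/s4.png

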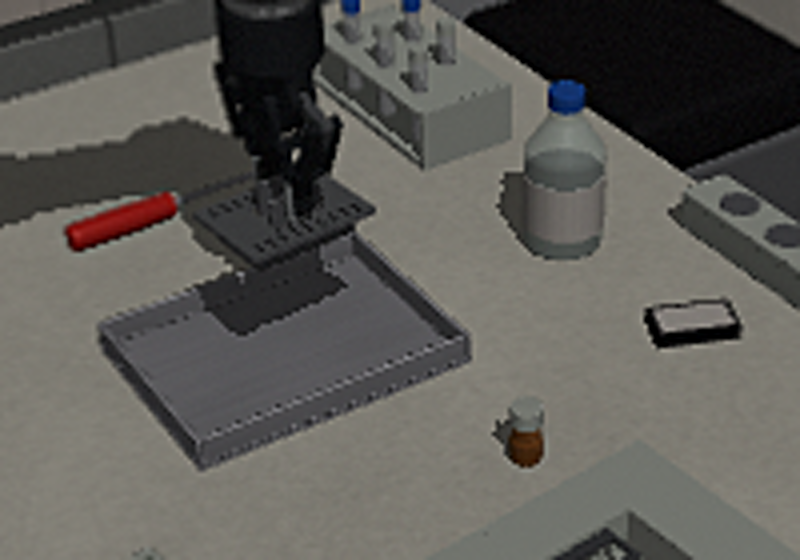

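Run:
```python
from h import *
c=ld("sc2"); P=onplane(c,np.array([[497,205],[700,220],[707,452],[487,440]])/4+[180,120],.028); print(P, P.mean(0))
```

```text
[[0.39178937 0.13590516 0.028     ]
 [0.39437423 0.31355087 0.028     ]
 [0.62680457 0.3087397  0.028     ]
 [0.62873874 0.13075725 0.028     ]] [0.51042673 0.22223824 0.028     ]
```

{"name": "send_rows", "arguments": {"commands": [{"translation":[0.001,0,0.009],"rot":[0,0,0],"grip":0.0326},{"translation":[0.002,0,0.012],"rot":[0,0,0],"grip":0.0326},{"translation":[0.001,0,0.013],"rot":[0,0,0],"grip":0.0326},{"translation":[0.001,0,0.013],"rot":[0,0,0],"grip":0.0326},{"translation":[0,0,0.012],"rot":[0,0,0],"grip":0.0326}]}}

```text
t: 16.53
eef_pos: [0.5108, 0.2197, 0.1007]
tool_rot: [-0.0, 0.678, 0.736, -0.0]
contact_force: [-0.3, -0.9, -2.1]
gripper_width: 0.379
```

{"name": "send_rows", "arguments": {"commands": [{"translation":[0,0,0.011],"rot":[0,0,0],"grip":0.0326},{"translation":[0,0,0.009],"rot":[0,0,0],"grip":0.0326},{"translation":[0,0,0.006],"rot":[0,0,0],"grip":0.0326},{"translation":[0,0,0.003],"rot":[0,0,0],"grip":0.0326},{"translation":[0,0,0.001],"rot":[0,0,0],"grip":0.0326}]}}

```text
t: 16.95
eef_pos: [0.5111, 0.2199, 0.0719]
tool_rot: [-0.0, 0.677, 0.736, -0.0]
contact_force: [0.4, 0.4, -1.1]
gripper_width: 0.383
```

```bash
python3 s.py
```

```text
16.95 [0.5111 0.2199 0.0719] F [ 0.4   0.42 -1.13] w mm 32.69
```

{"name": "send_rows", "arguments": {"commands": [{"translation":[0,0,0.004],"rot":[0,0,0],"grip":0.0326},{"translation":[0,0,0.004],"rot":[0,0,0],"grip":0.0326},{"translation":[0,0,0.004],"rot":[0,0,0],"grip":0.0326},{"translation":[0,0,0.003],"rot":[0,0,0],"grip":0.0326},{"translation":[0,0,0.002],"rot":[0,0,0],"grip":0.0326}]}}

```text
t: 17.37
eef_pos: [0.5111, 0.2201, 0.055]
tool_rot: [-0.0, 0.677, 0.736, -0.0]
contact_force: [-0.1, -0.2, -1.6]
gripper_width: 0.383
```

{"name": "send_rows", "arguments": {"commands": [{"translation":[0,0,0.001],"rot":[0,0,0],"grip":0.0326},{"translation":[0,0,0.001],"rot":[0,0,0],"grip":0.0326},{"translation":[0,0,0.0005],"rot":[0,0,0],"grip":0.0326},{"translation":[0,0,0.0005],"rot":[0,0,0],"grip":0.0326},{"translation":[0,0,0.0005],"rot":[0,0,0],"grip":0.0326}]}}

```text
t: 17.78
eef_pos: [0.5113, 0.2201, 0.052]
tool_rot: [0.0, 0.677, 0.736, 0.0]
contact_force: [-0.0, 0.3, -1.5]
gripper_width: 0.379
```

{"name": "send_rows", "arguments": {"commands": [{"translation":[0,0,0.0005],"rot":[0,0,0],"grip":0.0326},{"translation":[0,0,0.0005],"rot":[0,0,0],"grip":0.0326},{"translation":[0,0,0.0004],"rot":[0,0,0],"grip":0.0326},{"translation":[0,0,0],"rot":[0,0,0],"grip":0.0326},{"translation":[0,0,0],"rot":[0,0,0],"grip":0.0326}]}}

```text
t: 18.2
eef_pos: [0.5112, 0.2201, 0.0505]
tool_rot: [-0.0, 0.677, 0.736, 0.0]
contact_force: [0.3, -0.1, -1.8]
gripper_width: 0.382
```

```bash
python3 s.py
```

```text
18.2 [0.5112 0.2201 0.0505] F [ 0.27 -0.06 -1.78] w mm 32.66
```

{"name": "send_rows", "arguments": {"commands": [{"translation":[0,0,0.0005],"rot":[0,0,0],"grip":0.0326},{"translation":[0,0,0.0005],"rot":[0,0,0],"grip":0.0326},{"translation":[0,0,0.0005],"rot":[0,0,0],"grip":0.0326},{"translation":[0,0,0],"rot":[0,0,0],"grip":0.0326},{"translation":[0,0,0],"rot":[0,0,0],"grip":0.0326}]}}

```text
t: 18.62
eef_pos: [0.5113, 0.2198, 0.0491]
tool_rot: [0.0, 0.677, 0.736, -0.0]
contact_force: [0.6, -0.9, -0.3]
gripper_width: 0.386
```

```bash
python3 s.py
```

```text
18.62 [0.5113 0.2198 0.0491] F [ 0.62 -0.88 -0.28] w mm 32.93
```

{"name": "send_rows", "arguments": {"commands": [{"translation":[0,0,0.0004],"rot":[0,0,0],"grip":0.0326},{"translation":[0,0,0.0004],"rot":[0,0,0],"grip":0.0326},{"translation":[0,0,0],"rot":[0,0,0],"grip":0.0326},{"translation":[0,0,0],"rot":[0,0,0],"grip":0.0326},{"translation":[0,0,0],"rot":[0,0,0],"grip":0.0326}]}}

```text
t: 19.03
eef_pos: [0.5114, 0.2197, 0.0487]
tool_rot: [0.0, 0.678, 0.735, -0.0]
contact_force: [-1.7, -3.4, 7.0]
gripper_width: 0.381
```

```bash
python3 s.py
```

```text
19.03 [0.5114 0.2197 0.0487] F [-1.66 -3.39  7.02] w mm 32.51
```

The skirt is on the tray floor at +7 N. I'll relieve a little and open slowly.

{"name": "send_rows", "arguments": {"commands": [{"translation":[0,0,-0.0005],"rot":[0,0,0],"grip":0.034},{"translation":[0,0,0],"rot":[0,0,0],"grip":0.036},{"translation":[0,0,0],"rot":[0,0,0],"grip":0.038},{"translation":[0,0,0],"rot":[0,0,0],"grip":0.04},{"translation":[0,0,0],"rot":[0,0,0],"grip":0.042}]}}

```text
t: 19.45
eef_pos: [0.5112, 0.2203, 0.0486]
tool_rot: [-0.0, 0.677, 0.736, 0.0]
contact_force: [0.5, -0.4, -0.0]
gripper_width: 0.492
```

{"name": "send_rows", "arguments": {"commands": [{"translation":[0,0,0],"rot":[0,0,0],"grip":0.045},{"translation":[0,0,0],"rot":[0,0,0],"grip":0.05},{"translation":[0,0,0],"rot":[0,0,0],"grip":0.054},{"translation":[0,0,0],"rot":[0,0,0],"grip":0.054},{"translation":[0,0,0],"rot":[0,0,0],"grip":0.054}]}}

```text
t: 19.87
eef_pos: [0.5113, 0.2202, 0.0487]
tool_rot: [0.0, 0.677, 0.736, 0.0]
contact_force: [0.0, -0.5, -0.3]
gripper_width: 0.635
```

```bash
python3 s.py
```

```text
19.87 [0.5113 0.2202 0.0487] F [ 0.01 -0.49 -0.31] w mm 54.22
```

{"name": "send_rows", "arguments": {"commands": [{"translation":[0,0,-0.004],"rot":[0,0,0],"grip":0.054},{"translation":[0,0,-0.008],"rot":[0,0,0],"grip":0.054},{"translation":[0,0,-0.015],"rot":[0,0,0],"grip":0.054},{"translation":[0,0,-0.025],"rot":[0,0,0],"grip":0.054},{"translation":[0,0,-0.03],"rot":[0,0,0],"grip":0.054}]}}

```text
t: 20.28
eef_pos: [0.5102, 0.2195, 0.131]
tool_rot: [-0.0, 0.677, 0.736, -0.001]
contact_force: [0.8, 1.2, -0.5]
gripper_width: 0.634
```

{"name": "send_rows", "arguments": {"commands": [{"translation":[0,0,-0.03],"rot":[0,0,0],"grip":0.054},{"translation":[0,0,-0.025],"rot":[0,0,0],"grip":0.054},{"translation":[0,0,-0.015],"rot":[0,0,0],"grip":0.054},{"translation":[0,0,0],"rot":[0,0,0],"grip":0.054},{"translation":[0,0,0],"rot":[0,0,0],"grip":0.054}]}}

```text
t: 20.7
eef_pos: [0.5116, 0.2203, 0.202]
tool_rot: [0.0, 0.677, 0.736, 0.001]
contact_force: [-0.2, 0.1, -1.0]
gripper_width: 0.634
```

```bash
python3 s.py;  python3 - <<'E'
from station import *; from h import *
for n in ["scene","side"]:
    c=read_camera(n); P=cloud(c); np.savez("end_"+n,**c)
    z=P[...,2]; m=(c["depth"]>0)&(z>.018)&(z<.036)&(abs(P[...,0]-.511)<.07)&(abs(P[...,1]-.22)<.055)
    k,l,s,ce=cv2.connectedComponentsWithStats(m.astype(np.uint8)); i=1+np.argmax(s[1:,4]); q=P[l==i]
    A=np.c_[q[:,:2]-q[:,:2].mean(0),np.ones(len(q))]; f=np.linalg.lstsq(A,q[:,2],rcond=None)[0]
    print(n,cv2.minAreaRect(q[:,:2].astype(np.float32)),"plane",f)
c=ld("end_side")
cv2.imwrite("pics/e_side.png",cv2.resize(c["pixels"][100:240,130:330,::-1],None,fx=4,fy=4,interpolation=cv2.INTER_CUBIC))
E
```

```text
20.7 [0.5116 0.2203 0.202 ] F [-0.19  0.14 -1.05] w mm 54.11
scene ((0.5147611498832703, 0.21981802582740784), (0.11592034250497818, 0.08352857828140259), 4.424992561340332) plane [-0.00064826 -0.00583799  0.02689417]
side ((0.5105391144752502, 0.21767619252204895), (0.11415597051382065, 0.09045657515525818), 4.886715888977051) plane [ 0.00044045 -0.00218108  0.02701494]
```

View pics/e_side.png

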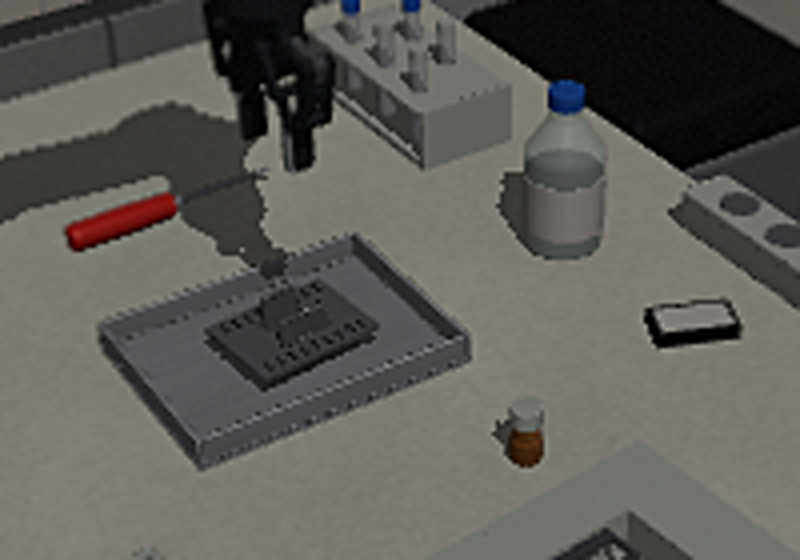

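The cover lies flat in the tray at crop (290,330), with its top at 27 mm (28 expected) and slope under 0.006. The gripper is clear and the vial, bottle, filter and screwdriver have not moved. Handing in.

```bash
python3 -c "
from station import *
print(hand_in())"
```

```text
the job is handed in; nothing more can be done
None
```

The vent cover is off the instrument and lying flat, right way up, near the middle of the steel tray. I handed the job in at about 21 s of robot time; `hand_in()` gives no verdict.

- **Unhooking:** I pressed the tab in steps of about 0.8 mm with light tugs. It stayed hooked at the first six openings, 37.5 to 33.4 mm. At 32.6 mm (tab pressed about 7.4 mm) the resistance fell to about 3 N and the cover lifted straight off. The largest pull while hooked was about 14 N, against the 40 N limit.
- **Side load:** there was a sideways load of about 5 N on the cover while it was still in the bay. It vanished once the skirt was out.
- **Placing:** the cover was set down with about 7 N of touch force, against the 30 N limit, before I opened the jaws slowly.
- **Last checks:**
  - The two cameras put the cover at (0.515, 0.220) and (0.511, 0.218), both within about 5 mm of the tray centre. They disagree by 4 mm, which doesn't matter for the result.
  - Its top is 27 mm above the bench (28 mm expected), and its slope is under 0.006 rad.
  - The gripper is about 15 cm above it, touching nothing.
  - In the last picture the vial, bottle, filter and screwdriver look unmoved. The beaker and tipbox were outside that crop, and I didn't check them separately; the arm did not go near them.

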